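# Seat the eared electrode plate in its spring-clip holder

### The arm

A 6-joint arm with a two-finger parallel gripper is mounted at the origin on the work surface. World frame = base frame: x ahead of the robot, y to its left, z up, the work surface at z = 0. Lengths are in mm, angles in rad, forces in N, time in s.
With the tool pointing down it reaches from about 350 to 975 mm from the base axis. Payload 4.9 kg.
Tool frame: the origin (TCP) lies midway between the tips of the shut fingers; the grasp point (between the pads) lies 19 mm behind it; z points along the fingers, y is the direction in which the jaws open and shut (so a half turn about z gives the same grasp; the last joint's range is limited). The gripper opens to 85 mm and grips with 20 to 120 N. Pads are 22 mm wide; open, the fingers measure 114 mm over their backs; the gripper's body (76 mm by 85 mm) begins 54 mm behind the grasp point. The pads swing forward as they close: fully open they stand 13 mm farther back than shut.
Start: joints at [1.037, 0.053, 1.613, -0, 1.476, -0.119], TCP at [251.867, 571.983, 231.304] pointing down, gripper open.
Joint ranges: [-3.01, 3.01], [-1.01, 2.22], [0.06, 2.58], [-1.02, 4.17], [0.09, 2.62], [-3.14, 3.14]. Speed limits (rad/s): [2.57, 2.57, 3.14, 3.14, 3.14, 3.14].

### API

Orientations are given as a 3x3 rotation matrix whose columns are the frame's x, y, z axes.
In Python, from bench import r, grab_frame, search_frame, regions_of gives the robot as it stands.
- The arm moves only by the tool arm_command, never from a script. Its argument "rows" is a list of rows, each a list of 5 numbers: the opening, from -1 (shut) to 1 (fully open), then the shift along the tool's x, y, z in units of 50 mm (1.0 is 50 mm), then the turn about the tool's z in units of 6 degrees (1.0 is 6 degrees). In form: [[grip, dx, dy, dz, roll], ...]. A call has 1 to 8 rows; each row is the pose to reach, as a shift and turn from the pose commanded when the call began, along the tool's axes at that moment; what a row does not reach only later rows make up. A row lasts 1/10 s, in which the tool goes at most 50 mm and 8.59 degrees, less where a joint would pass 70% of its speed; a pose out of reach is approached as far as the arm can. A call with a gripper value outside its range is refused whole. The fingers move at their own pace and stop on an object; "grip_force" is the grip in N (left out, the last holds). Time passes only in rows, so rows that repeat a pose let the fingers close. It gives the time, the measured TCP pose, the force and the opening at its end, in the units of the state.
- r.state(): the state, without advancing time (a new reading comes with each control period).
- grab_frame(name): name is "scene" or "top" or "wrist"; returns a dict with "frame" (400x640x3 uint8, blue, green, red), "fx", "fy", "cx", "cy" (pixels), "rvec" (rotation vector, rad) and "tvec" (3), from world to camera coordinates, as OpenCV has them; the wrist camera has in their place "tool_from_camera" (4x4, takes a point from camera to tool coordinates, whose origin is the TCP and whose axes are the flange's). Camera axes: x right, y down, z forward; pixel columns grow to the right and rows downward; lengths in mm; the calibration is good to about 2 mm. A picture is of the moment at which its call begins: read the wrist's pose just before it. There is no depth.
- r.hand_in(): hands the job in, once; it reports no verdict.
Trained networks look in the newest picture that a camera, given by its name, has taken for a name from the list of things; names that differ only in an ending like _2 or _b are one class to them, and where a whole thing is asked for, a point or a joint stands for the part that bears it (a point fixed in the world has none). Each returns a list of dicts, best first, with "p" (0 to 1); they miss things now and then, are a little off and sometimes report something else, mostly with a low value. They report only what shows in the picture. A call takes as long as a camera call. They do not tell look-alikes from the thing itself.
- search_frame(camera, query): "centre" ([x, y, z] in mm, in world coordinates, good to about 4 mm: the middle of the surface that is visible of it).
- regions_of(camera, query): "region" (400x640 bool, what is visible of it).
The state is a dict: "time_s": time; "joint_positions": joint angles; "dq": joint speeds; "tau": joint torques, N m; "position": TCP position; "ee_rot": TCP orientation; "contact_force": force on the tool from outside, world axes, zero at the start; "torque": the same for the moment, N m; "finger_gap": finger opening in mm.
Only numpy, scipy, OpenCV 4.12 (cv2) and the standard library are available. Lean on these libraries where they do the work, as an engineer would, in place of code of your own. Each camera call takes 0.05 s, during which the arm holds its last target.

### The job

Take the brittle carbon electrode plate that has two side ears out of the wooden rack and slide its ears down into the two spring-clip slots of the electrode holder until it sits flat and fully home, then let go of it. Feel your way in and push gently, for the carbon cracks if it is forced, and leave the other two plates, the beaker and the brown bottle alone.

Things in the scene. Friction and masses are not known exactly. Their poses are not given: they have to be found in the camera images.
- plate_mid (a point): The eared carbon plate, dark grey, upright in one of the rack's slots: 8 mm thick (x), 84 mm high (z, up), 0.08 to 0.16 kg. This point is its centre, half-way up, 42 mm above its bottom edge. Its main part is 60 mm wide (y) and 52 mm high, the lowest 8 mm narrowed to 52 mm wide; a narrower grip tab stands on top. Same front and back.
- tab (a point): Centre of the eared plate's grip tab: 34 mm wide (y), 32 mm high, 8 mm thick (x), 26 mm above the plate's centre. The flat face goes on below it, so it can be gripped across its thickness 16 to 26 mm above the plate's centre. A firm grip (60 N) does not hurt it.
- ears (a point): The middle between the plate's two ears, 34 mm above its bottom edge. The square ears are 8 mm thick, 24 mm high (12 mm up and down from here) and reach 42 mm to either side in y, 12 mm beyond the main part.
- plain_mid (a point): A plate of the same size and stuff but without ears, also in the rack; leave alone. Its centre, half-way up (42 mm).
- strip_mid (a point): A plain straight carbon strip, 40 mm wide, 84 mm high, 8 mm thick, also in the rack; leave alone. Its centre, half-way up (42 mm).
- rack: Light wooden rack, fixed, 192 mm (x) by 90 mm (y), 30 mm high; origin under its centre on the bench. Three slots 10 mm wide across it at x = -68, 0 and +68 mm hold the plates in any order, planes across x. The slot floors are 12 mm above the bench; the ears are just above the rack.
- cell: Electrode holder, fixed: origin on the bench under the centre of its grey base (130 mm in x, 140 in y, 14 high). The white bracket on it (posts, slots, leaves and seat bar in one) is screwed down up to 8 mm off the base's middle towards -x or +x. No listed pose shows that: it must be felt. In y it is true. The bracket does not shift in use.
- slots (a point): Base's middle at the height of the post tops, 72 mm up. The two white posts stand 32.5 to 52 mm to either side in y. Each has an upright slot for an ear, open on top and on the inner side, its end wall 43.5 mm out in y. The plate enters from above, its plane across x, either way round. The bracket's x shift (up to 8 mm) applies.
- leaves (a point): Sprung (+x) side of the slots, where the flare ends, 60 mm up. A steel leaf in each slot presses the ear to the fixed -x cheek; an ear against that cheek is centred on the bracket. The gap narrows from 8 mm here to 6 mm at 51 mm up; a leaf gives 3 mm at most, 3 to 5 N each. Sliding in takes 4 to 15 N. Above, the mouth flares 10 mm to -x and 9 mm to +x.
- seat (a point): Middle of the seat bar's top between the posts, 20 mm above the bench. Home, the plate's bottom edge rests flat on it, its centre 42 mm above it, and its shoulders (where the tab begins) are level with the post tops. The carbon cracks if holder and plate push on each other with more than 36 N in all.
- beaker_mid (a point): Empty glass beaker, 72 mm across, 95 mm high, on the bench between rack and holder; its centre, half-way up. Leave alone.
- bottle_mid (a point): Small brown bottle, 44 mm across, 85 mm high, on the bench; its centre, half-way up. Leave alone.
There are look-alikes about, which are no part of the job. Leave any orange or purple look-alike of the part that bears plate_mid alone.

How it is judged (in metres and radians):
On the way:
1. the eared plate is lifted clear out of the rack (height (world z) of plate_mid above 0.105 m), for 0.1 s.
At the end, for the whole second after the job is handed in: The eared plate is released and at rest in the holder, both ears in the slots, bottom edge within 1.5 mm of the seat bar (centre 59.5 to 63.5 mm up), centre within 12 mm in x and 4 mm in y of the holder's middle, upright within 0.06 rad, square within 0.09 rad (z of plate_mid in the frame of cell between 0.0595 and 0.0635 m and x of plate_mid in the frame of cell between -0.012 and 0.012 m and y of plate_mid in the frame of cell between -0.004 and 0.004 m and angle between the x axis of plate_mid and the x axis of cell, either way round below 0.09 rad and angle between plate_mid's own z axis and vertical below 0.06 rad and linear speed of plate below 0.01 m/s); the robot touches nothing.
It fails at once if the carbon is forced: holder and plate push on each other with more than 36 N (contact force between plate and cell above 36 N).
It fails at once if the plate without ears is moved more than 10 mm (distance of plain_mid from where it was at the start of the episode above 0.01 m).
It fails at once if the straight strip is moved more than 10 mm (distance of strip_mid from where it was at the start of the episode above 0.01 m).
It fails at once if the beaker is moved more than 15 mm (distance of beaker_mid from where it was at the start of the episode above 0.015 m).
It fails at once if the bottle is moved more than 15 mm (distance of bottle_mid from where it was at the start of the episode above 0.015 m).
It also fails if it takes over 67 s, if anything falls off the work surface, if the arm or the gripper's body presses on something with over 40 N, if the wrist force passes 120 N, or if a joint passes its speed limit or range.

## Working session

There is one attempt and no reset: what is moved stays moved. The work goes in short steps, Python scripts to look and compute and a tool call to move; the robot and the scene stay as the last step left them, time stands still between calls to the robot, and variables do not carry over. Pictures are saved under pics/ and viewed, and the job is handed in when it is done.

Besides the shell and the picture viewer there is one more tool, called after ">>>" as name(argument=value, ...), one argument or row to a line, values as JSON. arm_command: Moves the arm, as the interface text tells. Its arguments: {"type":"object","properties":{"rows":{"type":"array"},"grip_force":{"type":"number"}},"required":["rows"]}

```bash
ls; mkdir -p pics
cat > h.py <<'E'
from bench import r, grab_frame, search_frame, regions_of
import numpy as np, cv2
def proj(g,P):
    p,_=cv2.projectPoints(np.array(P,float).reshape(-1,3),np.array(g['rvec'],float),np.array(g['tvec'],float),np.array([[g['fx'],0,g['cx']],[0,g['fy'],g['cy']],[0,0,1.]]),None)
    return p.reshape(-1,2)
def ray(g,uv,z):
    R,_=cv2.Rodrigues(np.array(g['rvec'],float)); t=np.array(g['tvec'],float).ravel()
    C=-R.T@t; d=R.T@np.array([(uv[0]-g['cx'])/g['fx'],(uv[1]-g['cy'])/g['fy'],1])
    return C+d*(z-C[2])/d[2]
E
python3 - <<'E'
from h import *
np.set_printoptions(precision=3,suppress=True)
s=r.state(); print(s['position'],s['ee_rot'],s['contact_force'],s['finger_gap'])
for c in ('scene','top'):
    g=grab_frame(c); cv2.imwrite(f'pics/{c}0.png',g['frame'])
    R,_=cv2.Rodrigues(np.array(g['rvec'],float)); print(c,'C',-R.T@np.array(g['tvec']).ravel(),g['fx'])
    for q in ('plate_mid','tab','ears','plain_mid','strip_mid','rack','cell','slots','seat','beaker_mid','bottle_mid'):
        print(q,[(np.round(d['centre']).tolist(),round(d['p'],2)) for d in search_frame(c,q)[:4]])
print(r.state()['time_s'])
E
```

```text
pics
[251.541 571.46  230.068] [[-0.915  0.403 -0.001]
 [ 0.403  0.915 -0.002]
 [ 0.    -0.002 -1.   ]] [ 0.267 -0.171 -0.726] 85.33709387148201
scene C [1293.508   32.774  781.741] 498.3611997664224
plate_mid [([645.0, 326.0, 40.0], 0.94), ([493.0, 336.0, 46.0], 0.83), ([574.0, 181.0, 59.0], 0.79), ([328.0, 217.0, 45.0], 0.76)]
tab [([576.0, 180.0, 54.0], 0.93), ([330.0, 216.0, 48.0], 0.8), ([497.0, 334.0, 44.0], 0.69), ([376.0, 60.0, 42.0], 0.6)]
ears [([644.0, 322.0, 45.0], 0.93), ([377.0, 59.0, 39.0], 0.79), ([496.0, 332.0, 43.0], 0.64), ([331.0, 217.0, 50.0], 0.6)]
plain_mid [([438.0, 208.0, 64.0], 0.87)]
strip_mid [([510.0, 195.0, 73.0], 0.56)]
rack [([559.0, 176.0, 28.0], 0.65)]
cell [([521.0, -168.0, 14.0], 0.87), ([698.0, 14.0, 63.0], 0.17)]
slots [([522.0, -173.0, 12.0], 0.63)]
seat [([519.0, -172.0, 13.0], 0.72)]
beaker_mid []
bottle_mid [([470.0, -20.0, 47.0], 0.94)]
top C [469.853  41.461 783.654] 376.20066212268006
plate_mid [([494.0, 335.0, 45.0], 0.83), ([328.0, 216.0, 51.0], 0.79), ([570.0, 175.0, 67.0], 0.72), ([637.0, 319.0, 48.0], 0.7)]
tab [([327.0, 214.0, 54.0], 0.88), ([370.0, 59.0, 54.0], 0.82), ([486.0, 332.0, 48.0], 0.73), ([636.0, 320.0, 48.0], 0.6)]
ears [([373.0, 59.0, 54.0], 0.9), ([490.0, 333.0, 42.0], 0.66), ([642.0, 321.0, 49.0], 0.65), ([568.0, 172.0, 63.0], 0.63)]
plain_mid [([441.0, 202.0, 66.0], 0.56)]
strip_mid []
rack [([501.0, 187.0, 32.0], 0.68)]
cell [([501.0, -176.0, 18.0], 0.69)]
slots [([452.0, -21.0, 61.0], 0.74), ([501.0, -179.0, 14.0], 0.66)]
seat [([501.0, -172.0, 20.0], 0.68)]
beaker_mid []
bottle_mid [([450.0, -20.0, 61.0], 0.84), ([501.0, 187.0, 29.0], 0.66)]
1.2
```

View pics/scene0.png

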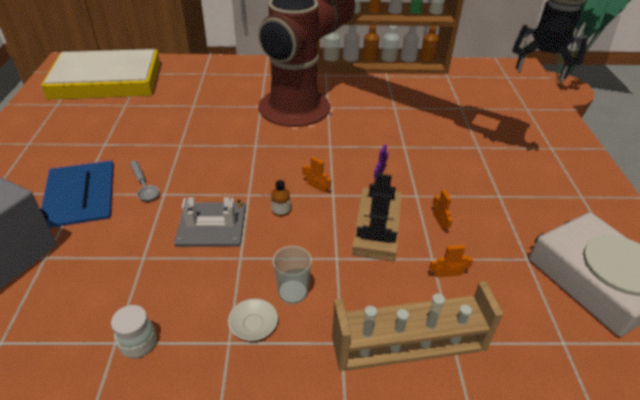

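View pics/top0.png

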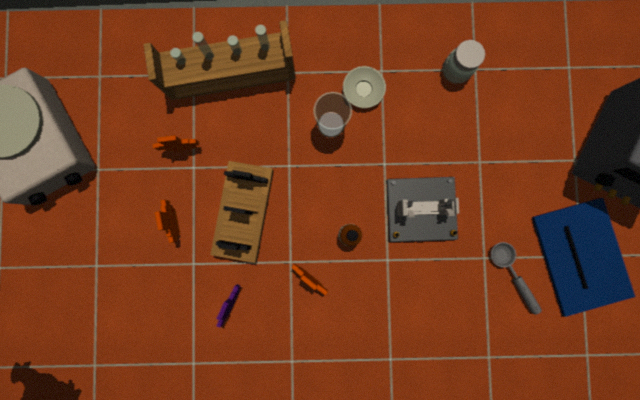

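Run:
```python
from h import *
np.set_printoptions(precision=2,suppress=True)
gs={c:grab_frame(c) for c in('scene','top')}
import pickle; pickle.dump(gs,open('g0.pkl','wb'))
f=gs['top']['frame']
a=cv2.resize(f[150:275,200:290],None,fx=6,fy=6,interpolation=cv2.INTER_CUBIC)[:600]
a=cv2.resize(f[155:270,205:280],None,fx=5,fy=5,interpolation=cv2.INTER_CUBIC)
b=cv2.resize(f[165:255,375:470],None,fx=4.2,fy=4.2,interpolation=cv2.INTER_CUBIC)
H=max(a.shape[0],b.shape[0]); 
o=np.zeros((H,a.shape[1]+b.shape[1],3),np.uint8); o[:a.shape[0],:a.shape[1]]=a;o[:b.shape[0],a.shape[1]:]=b
cv2.imwrite('pics/z_top.png',np.clip(o*1.5,0,255).astype(np.uint8))
f=gs['scene']['frame']
a=cv2.resize(f[160:265,345:415],None,fx=5,fy=5,interpolation=cv2.INTER_CUBIC)
b=cv2.resize(f[185:255,165:255],None,fx=4.5,fy=4.5,interpolation=cv2.INTER_CUBIC)
H=max(a.shape[0],b.shape[0]); 
o=np.zeros((H,a.shape[1]+b.shape[1],3),np.uint8); o[:a.shape[0],:a.shape[1]]=a;o[:b.shape[0],a.shape[1]:]=b
cv2.imwrite('pics/z_scene.png',np.clip(o*1.5,0,255).astype(np.uint8))
for q in('rack','cell'):
  for d in regions_of('top',q)[:3]:
    m=d['region'].astype(np.uint8); ys,xs=np.nonzero(m)
    print(q,d['p'],m.sum(),xs.mean(),ys.mean(),cv2.minAreaRect(np.c_[xs,ys].astype(np.float32)))
    np.save(f'{q}_{round(d["p"],2)}.npy',m)
for q in('plate_mid','plain_mid','strip_mid'):
  for d in regions_of('top',q)[:4]:
    m=d['region'].astype(np.uint8); ys,xs=np.nonzero(m)
    print(q,round(d['p'],2),m.sum(),xs.mean(),ys.mean())
```

```text
rack 0.77 3719 242.86501747781662 211.95697768217264 ((242.2176513671875, 211.46115112304688), (46.972835540771484, 97.20658111572266), 10.437475204467773)
cell 0.56 4378 422.22955687528554 208.93398812243032 ((422.37847900390625, 208.85406494140625), (63.2315559387207, 71.86009216308594), 88.09085083007812)
plate_mid 0.84 607 168.03459637561778 220.26853377265238
plate_mid 0.68 534 175.98501872659176 143.65355805243445
plate_mid 0.66 305 309.82295081967214 279.0983606557377
plate_mid 0.63 366 227.78142076502732 305.8497267759563
plain_mid 0.72 229 233.34497816593887 245.07860262008734
plain_mid 0.61 4376 422.2717093235832 208.9207038391225
plain_mid 0.29 3936 242.5543699186992 212.1018800813008
strip_mid 0.46 133 238.4812030075188 210.09774436090225
strip_mid 0.18 1362 332.3942731277533 113.07709251101322
```

View pics/z_top.png

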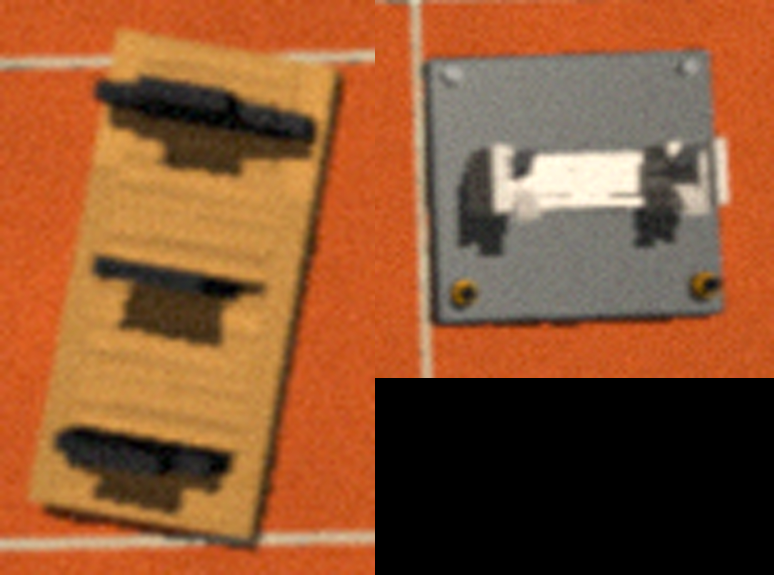

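View pics/z_scene.png

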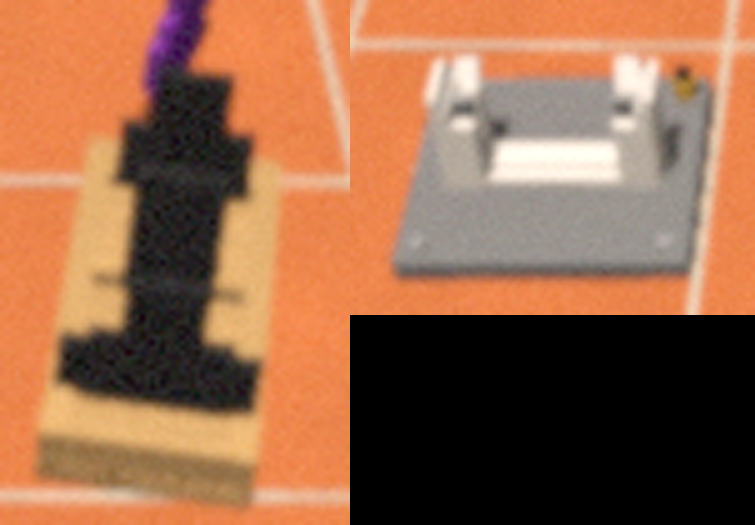

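```bash
cat > fit.py <<'E'
from h import *
import pickle
from scipy.optimize import minimize
np.set_printoptions(precision=2,suppress=True)
gs=pickle.load(open('g0.pkl','rb'))
def sil(g,x,y,a,dx,dy,z0,z1,S=8):
    c,s=np.cos(a),np.sin(a)
    P=[[x+c*u*dx/2-s*v*dy/2,y+s*u*dx/2+c*v*dy/2,z] for u in(-1,1) for v in(-1,1) for z in (z0,z1)]
    p=proj(g,P); h=cv2.convexHull(((p+0.5)*16).astype(np.float32)).astype(np.int32)
    m=np.zeros((400,640),np.uint8); 
    m=np.zeros((1600,2560),np.uint8); h=cv2.convexHull(((p+0.5)*4*16).astype(np.float32)); cv2.fillConvexPoly(m,np.round(h).astype(np.int32),255,shift=4)
    return cv2.resize(m,(640,400),interpolation=cv2.INTER_AREA)/255.
def fit(gms,x0,dx,dy,z0,z1):
    def f(p): return sum((np.abs(sil(g,p[0],p[1],p[2]/100,dx,dy,z0,z1)-m)*w).sum() for g,m,w in gms)
    best=None
    for da in (0,5,-5):
        s=np.array([[0,0,0],[6,0,0],[0,6,0],[0,0,6]])+np.array(x0)+[0,0,da]
        o=minimize(f,x0,method='Nelder-Mead',options=dict(initial_simplex=s,xatol=.05,fatol=.5,maxiter=150))
        if best is None or o.fun<best.fun: best=o
    return best.x,best.fun
if __name__=='__main__':
    for q,x0,d in(('rack',[503,185,-18],(192,90,0,30)),('cell',[501,-176,0],(130,140,0,14))):
        for c in('top','scene'):
            grab_frame(c)
            rs=regions_of(c,q)
            if not rs: print(c,q,'none');continue
            m=rs[0]['region'].astype(float)
            print(q,c,fit([(gs[c],m,1.)],x0,*d),m.sum())
E
python3 fit.py
```

```text
rack top (array([ 508.7 , -160.38,  120.62]), np.float64(2212.694117647059)) 4398.0
rack scene (array([503.76, 195.16, -19.02]), np.float64(1454.0431372549017)) 1510.0
cell top (array([ 504.69, -174.5 ,    1.71]), np.float64(122.23137254901961)) 4404.0
cell scene (array([ 500.25, -172.56,    3.15]), np.float64(191.93333333333334)) 2925.0
```

```bash
cat > fit2.py <<'E'
from fit import *
g=gs['top']
def show(g,m,name,box,k):
    x0,y0,x1,y1=box
    cv2.imwrite(name,cv2.resize(m[y0:y1,x0:x1],None,fx=k,fy=k,interpolation=cv2.INTER_NEAREST))
out={}
for c,boxr,boxc in (('top',(200,145,290,280),(370,160,475,255)),('scene',(335,165,420,275),(165,185,255,255))):
    g=gs[c]; f=cv2.GaussianBlur(g['frame'],(0,0),.7); hsv=cv2.cvtColor(f,cv2.COLOR_BGR2HSV)
    H,S,V=[hsv[...,i].astype(int) for i in range(3)]
    for q,box,x0,d in (('rack',boxr,[503,187,-18],(192,90,0,30)),('cell',boxc,[502,-174,2],(130,140,0,14))):
        x1,y1,x2,y2=box
        if q=='rack': m=(H>=12)&(H<30)&(S<200)&(V>40)
        else: m=(S<70)&(V>40)
        dark=(V<70) if q=='rack' else (V>150)|((V<75))
        dark=cv2.dilate(dark.astype(np.uint8),np.ones((3,3)))>0
        w=np.zeros((400,640)); w[y1:y2,x1:x2]=1; w[dark]=0
        if q=='cell' :
            lines=(V>150)
        o=fit([(g,m.astype(float),w)],x0,*d); print(c,q,o)
        vis=f.copy(); s=sil(g,o[0][0],o[0][1],o[0][2]/100,*d)
        big=cv2.resize(np.clip(f[y1:y2,x1:x2]*1.4,0,255).astype(np.uint8),None,fx=5,fy=5,interpolation=cv2.INTER_CUBIC)
        sb=cv2.resize(s[y1:y2,x1:x2],None,fx=5,fy=5); cs,_=cv2.findContours((sb>.5).astype(np.uint8),0,1); cv2.drawContours(big,cs,-1,(255,0,0),1)
        out[c+q]=big
h=600
W=[cv2.resize(out[k],(390,290)) for k in ('toprack','topcell','scenerack','scenecell')]
cv2.imwrite('pics/fit.png',np.vstack([np.hstack(W[:2]),np.hstack(W[2:])]))
E
python3 fit2.py
```

```text
top rack (array([506.78, 195.17, -19.13]), np.float64(535.9803921568628))
top cell (array([ 502.44, -172.02,    0.79]), np.float64(89.14901960784314))
scene rack (array([506.25, 194.7 , -18.84]), np.float64(356.4823529411765))
scene cell (array([ 496.55, -168.75,    0.98]), np.float64(109.70196078431373))
```

View pics/fit.png

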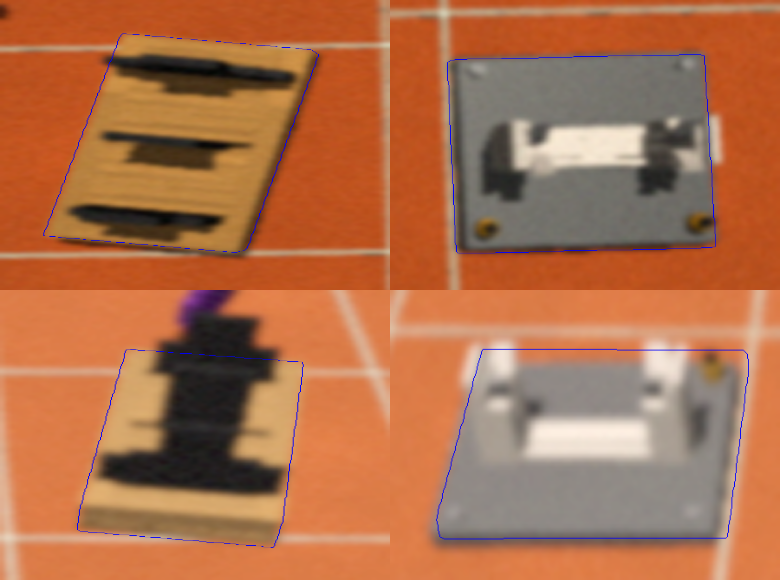

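```bash
cat > mv.py <<'E'
from h import *
def need(P,yang):
    s=r.state(); R=np.array(s['ee_rot']); d=R.T@(np.array(P)-np.array(s['position']))
    a=np.degrees(np.arctan2(R[1,1],R[0,1])); da=(np.degrees(yang)-a+90)%180-90
    print('t',round(s['time_s'],2),'pos',np.round(s['position'],2),'yang',round(a,2),'units',np.round(d/50,3),'roll',round(-da/6,3),'F',np.round(s['contact_force'],2),'gap',round(s['finger_gap'],2))
E
python3 -c "
from mv import *
need((572.8,182.1,190),-.19)"
cat > fit3.py <<'E'
from fit import *
for c,box in (('top',(370,160,475,255)),('scene',(165,190,255,260))):
    g=gs[c]; f=cv2.GaussianBlur(g['frame'],(0,0),.6).astype(int)
    m=(f[...,2]-f[...,0]<0.45*f[...,2])
    x1,y1,x2,y2=box; w=np.zeros((400,640)); w[y1:y2,x1:x2]=1
    # ignore bracket overhang and grout lines (bright)
    br=cv2.dilate((f.min(2)>(120 if c=='top' else 150)).astype(np.uint8),np.ones((3,3)))>0
    w[br]=0
    o=fit([(g,m.astype(float),w)],[502,-172,1],130,140,0,14); print(c,o)
    s=sil(g,o[0][0],o[0][1],o[0][2]/100,130,140,0,14)
    big=np.clip(cv2.resize(g['frame'][y1:y2,x1:x2],None,fx=4,fy=4,interpolation=cv2.INTER_CUBIC)*1.4,0,255).astype(np.uint8)
    mm=cv2.resize((m*w*255).astype(np.uint8)[y1:y2,x1:x2],None,fx=4,fy=4)
    cs,_=cv2.findContours((cv2.resize(s[y1:y2,x1:x2],None,fx=4,fy=4)>.5).astype(np.uint8),0,1); cv2.drawContours(big,cs,-1,(255,0,0),1)
    cv2.imwrite(f'pics/fit3{c}.png',np.hstack([big,cv2.cvtColor(mm,8)]))
E
python3 fit3.py
```

```text
t 1.95 pos [251.88 572.   231.33] yang 66.24 units [-9.017 -4.55   0.826] roll 12.854 F [-0.24  0.31  0.26] gap 85.57
top (array([ 504.05, -170.47,    0.97]), np.float64(402.70980392156866))
scene (array([ 499.42, -168.23,    0.44]), np.float64(743.7019607843138))
```

View pics/fit3top.png

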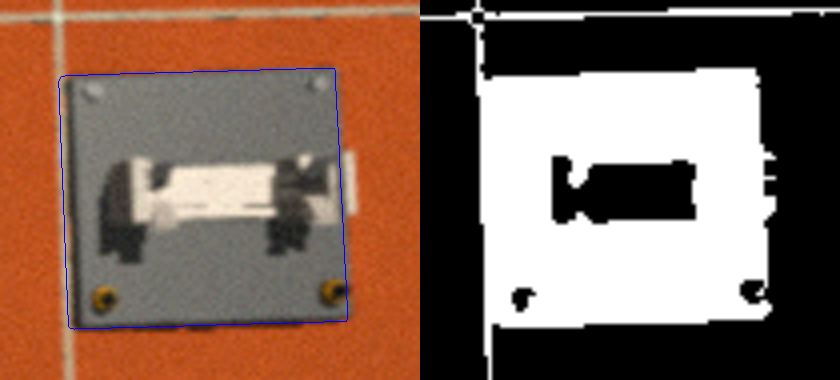

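View pics/fit3scene.png

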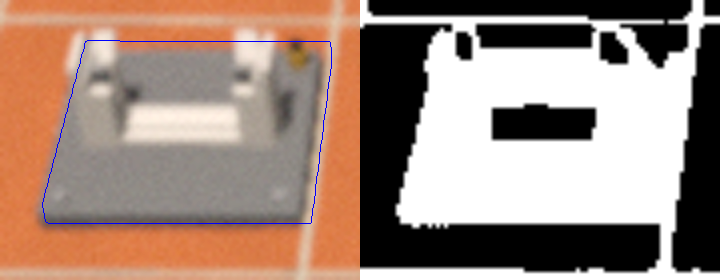

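>>> arm_command(
  rows=[
    [0.3,-1,-0.5,0,1.4],
    [0.3,-2,-1,0,2.8],
    [0.3,-3,-1.5,0,4.2],
    [0.3,-4,-2,0,5.6],
    [0.3,-5,-2.5,0,7],
    [0.3,-6,-3,0,8.4],
    [0.3,-6.8,-3.4,0,9.8],
    [0.3,-7.6,-3.8,0,11.2],
  ],
)

```text
time_s: 2.75
position: [508.3, 262.3, 231.6]
ee_rot: [[0.023, 1.0, 0.001], [1.0, -0.023, 0.0], [0.0, 0.001, -1.0]]
contact_force: [0.6, 0.7, -0.6]
finger_gap: 55.7
```

```bash
python3 -c "
from mv import *
need((572.8,182.1,190),-.19)"
```

```text
t 2.75 pos [508.26 262.34 231.6 ] yang -1.31 units [-1.575  1.327  0.832] roll 1.596 F [ 0.58  0.65 -0.64] gap 55.71
```

>>> arm_command(
  rows=[
    [0.2,-0.6,0.5,0,1],
    [0.2,-1.2,1,0.2,1.6],
    [0.2,-1.575,1.327,0.6,1.6],
    [0.2,-1.575,1.327,0.6,1.6],
    [0.2,-1.575,1.327,0.6,1.6],
  ],
)

```text
time_s: 3.25
position: [571.9, 184.0, 200.7]
ee_rot: [[0.184, 0.983, -0.002], [0.983, -0.184, 0.0], [-0.0, -0.002, -1.0]]
contact_force: [0.4, 0.3, -0.6]
finger_gap: 51.3
```

Run:
```python
from mv import *
need((572.8,182.1,190),-.19)
s=r.state()
g=grab_frame('wrist'); f=g['frame']; print(np.round(g['tool_from_camera'],3), g['fx'],g['cx'],g['cy'])
T=np.eye(4); T[:3,:3]=s['ee_rot']; T[:3,3]=s['position']
W=T@np.array(g['tool_from_camera']); Wi=np.linalg.inv(W)
g['rvec']=cv2.Rodrigues(Wi[:3,:3])[0]; g['tvec']=Wi[:3,3]
x,y,a=506.5,195,-.19
c,sn=np.cos(a),np.sin(a)
def L(u,v,z): return [x+c*u-sn*v,y+sn*u+c*v,z]
f=f.copy()
for poly in ([L(u,v,30) for u,v in((-96,-45),(96,-45),(96,45),(-96,45))],[L(68+u,v,96) for u,v in((-4,-17),(4,-17),(4,17),(-4,17))],[L(68+u,v,58) for u,v in((-4,-42),(4,-42),(4,42),(-4,42))]):
    cv2.polylines(f,[np.round(proj(g,poly)*1).astype(np.int32)],True,(255,255,0),1)
cv2.imwrite('pics/w1.png',np.clip(f*1.5,0,255).astype(np.uint8))
for q in('tab','plate_mid','ears'): print(q,[(np.round(d['centre']).tolist(),round(d['p'],2)) for d in search_frame('wrist',q)[:3]])
```

```text
t 3.25 pos [571.92 183.96 200.66] yang -10.62 units [-0.033  0.025  0.213] roll 0.044 F [ 0.4   0.27 -0.59] gap 51.35
[[ 1.00000e-03 -9.61000e-01 -2.75000e-01  6.89410e+01]
 [ 1.00000e+00  1.00000e-03  1.00000e-03  1.74000e-01]
 [-1.00000e-03 -2.75000e-01  9.61000e-01 -1.42086e+02]
 [ 0.00000e+00  0.00000e+00  0.00000e+00  1.00000e+00]] 311.67703577024525 318.4512507425734 203.10892369507155
tab [([575.0, 190.0, 87.0], 0.92), ([496.0, 334.0, 49.0], 0.92), ([327.0, 218.0, 49.0], 0.85)]
plate_mid [([643.0, 313.0, 47.0], 0.94), ([577.0, 195.0, 89.0], 0.84), ([382.0, 75.0, 37.0], 0.7)]
ears [([326.0, 219.0, 50.0], 0.77), ([493.0, 333.0, 49.0], 0.76), ([636.0, 314.0, 47.0], 0.65)]
```

View pics/w1.png

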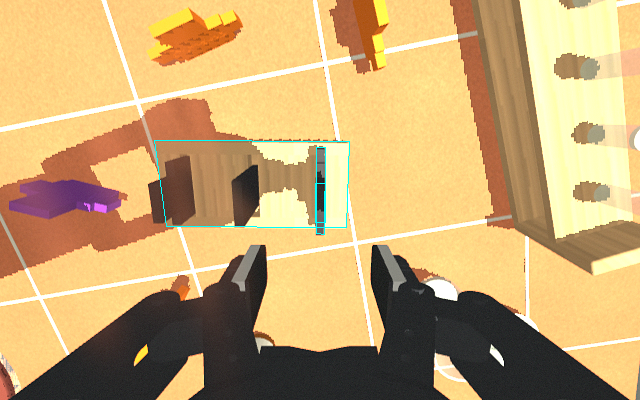

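```bash
cat >> h.py <<'E'
def wristcam():
    s=r.state(); g=grab_frame('wrist')
    T=np.eye(4); T[:3,:3]=s['ee_rot']; T[:3,3]=s['position']
    Wi=np.linalg.inv(T@np.array(g['tool_from_camera']))
    g['rvec']=cv2.Rodrigues(Wi[:3,:3])[0]; g['tvec']=Wi[:3,3]
    return g
def crop(g,box,k,polys,name,gain=1.):
    x0,y0,x1,y1=box
    im=cv2.resize(g['frame'][y0:y1,x0:x1],None,fx=k,fy=k,interpolation=cv2.INTER_CUBIC)
    im=np.clip(im*gain,0,255).astype(np.uint8)
    for p in polys:
        q=(proj(g,p)+.5-[x0,y0])*k
        cv2.polylines(im,[np.round(q*16).astype(np.int32)],True,(255,255,0),1,shift=4)
    cv2.imwrite(name,im)
E
python3 - <<'E'
from h import *
g=wristcam()
x,y,a=506.5,195,-.19
c,sn=np.cos(a),np.sin(a)
def L(u,v,z): return [x+c*u-sn*v,y+sn*u+c*v,z]
crop(g,(145,130,365,245),3.6,([L(u,v,30) for u,v in((-96,-45),(96,-45),(96,45),(-96,45))],[L(68+u,v,96) for u,v in((-4,-17),(4,-17),(4,17),(-4,17))],[L(68+u,v,58) for u,v in((-4,-42),(4,-42),(4,42),(-4,42))]),'pics/w2.png')
E
```

```text
(no output)
```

View pics/w2.png

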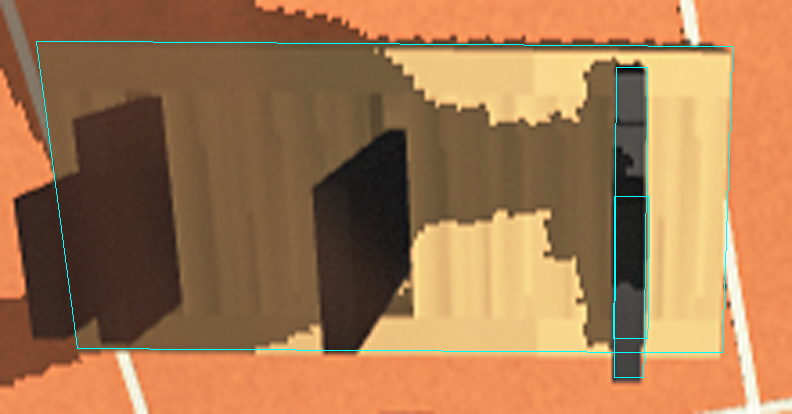

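```bash
python3 -c "
from mv import *
need((573.3,182.2,57),-.19)"
```

```text
t 3.5 pos [572.13 185.29 202.4 ] yang -10.48 units [-0.059  0.03   2.908] roll 0.069 F [-0.21  0.09 -0.61] gap 51.15
```

```bash
python3 -c "
from mv import *
for i in range(6):
    need((573.3,182.2,57),-.19); grab_frame('wrist')
"
```

```text
t 3.5 pos [572.13 185.29 202.4 ] yang -10.48 units [-0.059  0.03   2.908] roll 0.069 F [-0.21  0.09 -0.61] gap 51.15
t 3.55 pos [572.14 185.17 202.27] yang -10.49 units [-0.056  0.03   2.905] roll 0.067 F [ 0.05 -0.15  0.33] gap 51.41
t 3.6 pos [572.1  185.06 202.11] yang -10.49 units [-0.053  0.031  2.902] roll 0.065 F [-0.45  0.01 -0.99] gap 51.41
t 3.65 pos [572.09 184.91 201.93] yang -10.5 units [-0.05   0.031  2.899] roll 0.064 F [0.34 0.28 0.28] gap 51.28
t 3.7 pos [572.11 184.74 201.77] yang -10.52 units [-0.046  0.031  2.895] roll 0.061 F [0.31 0.34 0.18] gap 51.58
t 3.75 pos [572.13 184.6  201.65] yang -10.53 units [-0.043  0.03   2.893] roll 0.059 F [ 0.81  0.19 -0.04] gap 51.39
```

>>> arm_command(
  rows=[
    [0.2,0,0,0.6,0.05],
    [0.2,0,0,1.2,0.05],
    [0.2,0,0,1.6,0.05],
    [0.2,0,0,1.6,0.05],
    [0.2,0,0,1.6,0.05],
    [0.2,0,0,1.6,0.05],
    [0.2,0,0,1.6,0.05],
    [0.2,0,0,1.6,0.05],
  ],
)

```text
time_s: 4.6
position: [573.0, 184.4, 122.8]
ee_rot: [[0.188, 0.982, 0.002], [0.982, -0.188, 0.0], [0.001, 0.002, -1.0]]
contact_force: [0.4, -0.6, 0.3]
finger_gap: 51.3
```

```bash
python3 -c "
from mv import *
for i in range(4):
    need((573.3,182.2,57),-.19); grab_frame('wrist')
"
```

```text
t 4.6 pos [573.03 184.39 122.79] yang -10.86 units [-0.043  0.011  1.316] roll 0.004 F [ 0.41 -0.62  0.29] gap 51.35
t 4.65 pos [572.82 184.35 122.45] yang -10.86 units [-0.041  0.015  1.309] roll 0.004 F [0.49 0.21 0.07] gap 51.58
t 4.7 pos [572.63 184.32 122.16] yang -10.86 units [-0.04   0.02   1.303] roll 0.004 F [ 0.26 -0.43 -0.37] gap 51.61
t 4.75 pos [572.5  184.3  121.89] yang -10.86 units [-0.039  0.023  1.298] roll 0.004 F [ 0.15  0.58 -0.24] gap 51.39
```

>>> arm_command(
  rows=[
    [0.2,-0.04,0.02,0.4,0],
    [0.2,-0.04,0.02,0.8,0],
    [0.2,-0.04,0.02,1.1,0],
    [0.2,-0.04,0.02,1.29,0],
    [0.2,-0.04,0.02,1.29,0],
    [0.2,-0.04,0.02,1.29,0],
    [0.2,-0.04,0.02,1.29,0],
    [0.2,-0.04,0.02,1.29,0],
  ],
)

```text
time_s: 5.6
position: [573.6, 182.3, 58.0]
ee_rot: [[0.188, 0.982, 0.002], [0.982, -0.188, 0.0], [0.001, 0.002, -1.0]]
contact_force: [-0.5, -1.5, -0.4]
finger_gap: 51.4
```

```bash
python3 -c "
from mv import *
for i in range(2):
    need((573.3,182.2,57),-.19); g=wristcam()
cv2.imwrite('pics/w3.png',g['frame'])
"
```

```text
t 5.6 pos [573.64 182.27  57.99] yang -10.86 units [-0.003 -0.006  0.02 ] roll 0.004 F [-0.5  -1.48 -0.39] gap 51.37
t 5.65 pos [573.49 182.21  57.83] yang -10.87 units [-0.001 -0.004  0.017] roll 0.003 F [-0.59  0.2  -0.05] gap 51.27
```

View pics/w3.png

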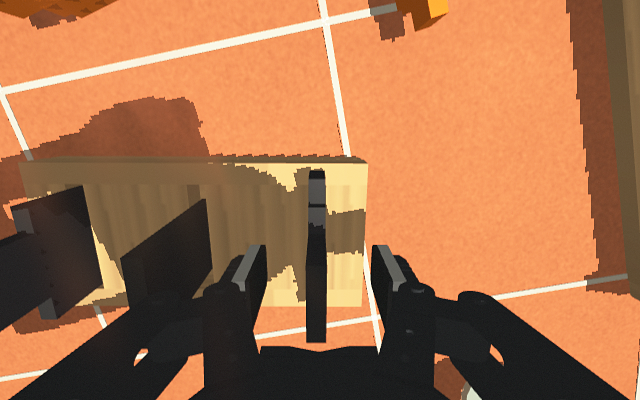

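>>> arm_command(
  rows=[
    [-0.3,0,0,0,0],
    [-1,0,0,0,0],
    [-1,0,0,0,0],
    [-1,0,0,0,0],
    [-1,0,0,0,0],
    [-1,0,0,0,0],
  ],
  grip_force=60,
)

```text
time_s: 6.3
position: [572.9, 182.1, 56.9]
ee_rot: [[0.188, 0.982, 0.0], [0.982, -0.188, 0.0], [0.0, 0.0, -1.0]]
contact_force: [-0.2, -0.1, 0.7]
finger_gap: 7.5
```

>>> arm_command(
  rows=[
    [-1,0,0,-0.2,0],
    [-1,0,0,-0.6,0],
    [-1,0,0,-1.2,0],
    [-1,0,0,-1.9,0],
    [-1,0,0,-2.6,0],
    [-1,0,0,-2.6,0],
    [-1,0,0,-2.6,0],
  ],
)

```text
time_s: 7.0
position: [573.4, 182.2, 188.4]
ee_rot: [[0.189, 0.982, 0.002], [0.982, -0.189, 0.0], [0.001, 0.002, -1.0]]
contact_force: [-0.2, -0.0, -2.1]
finger_gap: 7.0
```

```bash
python3 -c "
from mv import *
g=wristcam(); need((502,-172,220),0.009)
cv2.imwrite('pics/w4.png',g['frame'])
"
```

```text
t 7.05 pos [572.38 182.01 186.48] yang -10.86 units [-7.219 -0.048 -0.668] roll -1.896 F [-0.34 -1.12 -1.43] gap 7.27
```

View pics/w4.png

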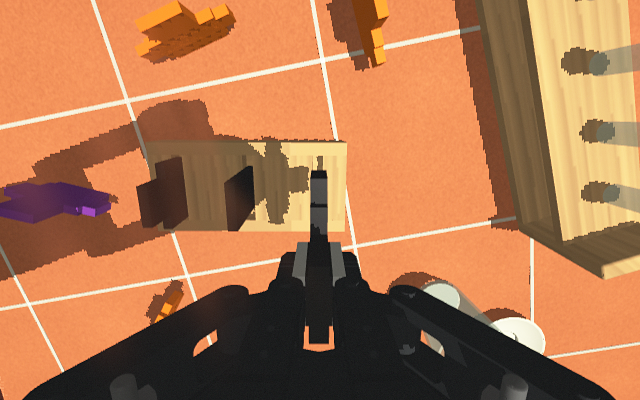

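>>> arm_command(
  rows=[
    [-1,-0.6,0,-0.1,-0.3],
    [-1,-1.5,0,-0.1,-0.6],
    [-1,-2.4,0,-0.1,-0.9],
    [-1,-3.3,0,-0.1,-1.2],
    [-1,-4.2,0,-0.1,-1.5],
    [-1,-5.1,0,-0.1,-1.9],
    [-1,-5.9,0,-0.1,-1.9],
    [-1,-6.5,-0.05,-0.1,-1.9],
  ],
)

```text
time_s: 7.85
position: [507.2, -138.4, 189.5]
ee_rot: [[-0.008, 1.0, -0.004], [1.0, 0.008, 0.001], [0.001, -0.004, -1.0]]
contact_force: [0.6, 1.1, -0.5]
finger_gap: 7.2
```

>>> arm_command(
  rows=[
    [-1,0,0,0,0],
    [-1,0,0,0,0],
    [-1,0,0,0,0],
    [-1,0,0,0,0],
    [-1,0,0,0,0],
  ],
)

```text
time_s: 8.35
position: [509.3, -135.7, 191.6]
ee_rot: [[-0.011, 1.0, -0.0], [1.0, 0.011, 0.0], [0.0, -0.0, -1.0]]
contact_force: [-0.1, -0.1, -1.4]
finger_gap: 7.4
```

```bash
python3 -c "
from mv import *
need((502,-172,190),0.009)
g=wristcam(); need((502,-172,190),0.009)
x,y,a=502.4,-172,.009
c,s=np.cos(a),np.sin(a)
L=lambda u,v,z:[x+c*u-s*v,y+s*u+c*v,z]
B=lambda x0,x1,y0,y1,z:[L(x0,y0,z),L(x1,y0,z),L(x1,y1,z),L(x0,y1,z)]
crop(g,(0,0,640,400),1.25,[B(-65,65,-70,70,14),B(-15,15,32.5,52,72),B(-15,15,-52,-32.5,72)],'pics/w5.png')
"
```

```text
t 8.35 pos [ 509.25 -135.66  191.6 ] yang 0.63 units [-0.725 -0.153  0.032] roll 0.018 F [-0.07 -0.09 -1.38] gap 7.39
t 8.4 pos [ 509.27 -135.78  191.7 ] yang 0.62 units [-0.723 -0.153  0.034] roll 0.017 F [-0.06  0.47 -0.38] gap 7.39
```

View pics/w5.png

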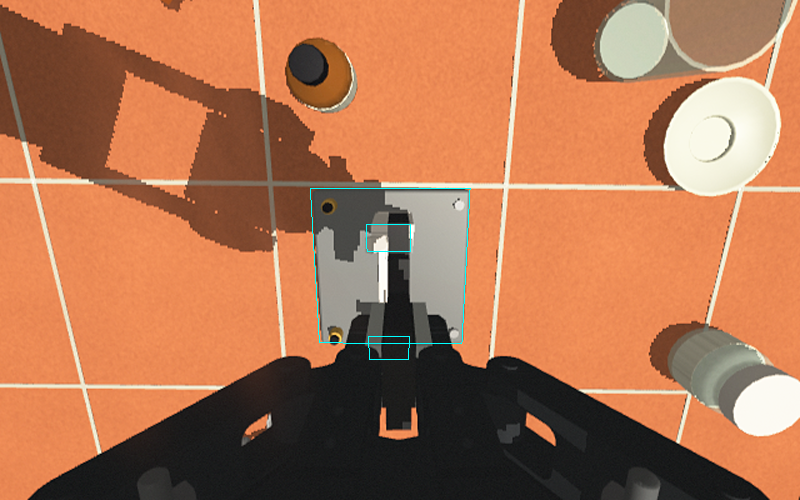

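```bash
python3 -c "
from mv import *
g=wristcam(); need((502,-172,190),0.009)
import pickle; pickle.dump(g,open('gw.pkl','wb'))
x,y,a=502.4,-172,.009
c,s=np.cos(a),np.sin(a)
L=lambda u,v,z:[x+c*u-s*v,y+s*u+c*v,z]
B=lambda x0,x1,y0,y1,z:[L(x0,y0,z),L(x1,y0,z),L(x1,y1,z),L(x0,y1,z)]
crop(g,(235,140,395,285),5,[B(-65,65,-70,70,14),B(-15,15,32.5,52,72),B(-65,65,-70,70,0)],'pics/w6.png')
"
```

```text
t 8.45 pos [ 509.28 -135.94  191.79] yang 0.61 units [-0.72  -0.153  0.036] roll 0.015 F [ 0.93 -0.94 -0.35] gap 7.32
```

View pics/w6.png

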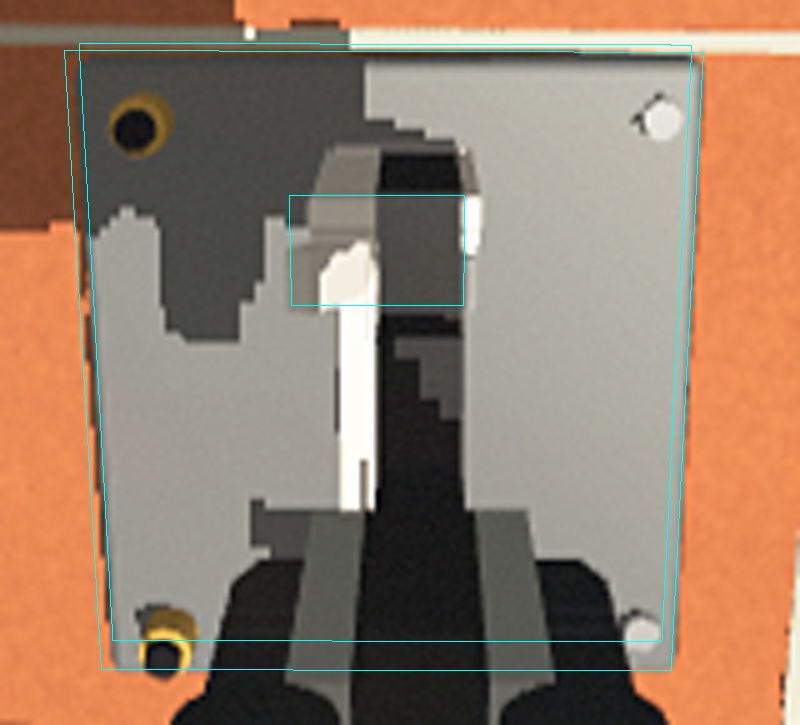

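>>> arm_command(
  rows=[
    [-1,-0.5,0.5,0,0],
    [-1,-1,1,0,0],
    [-1,-1.4,1.4,0,0],
    [-1,-1.4,1.4,0,0],
    [-1,-1.4,1.4,0,0],
    [-1,-1.4,1.4,0,0],
    [-1,-1.4,1.4,0,0],
    [-1,-1.4,1.4,0,0],
  ],
)

```text
time_s: 9.25
position: [579.4, -205.4, 192.0]
ee_rot: [[-0.01, 1.0, 0.0], [1.0, 0.01, -0.0], [-0.0, 0.0, -1.0]]
contact_force: [-0.0, -0.9, -1.0]
finger_gap: 7.3
```

```bash
python3 -c "
from mv import *
for i in range(6): grab_frame('top')
g=wristcam(); need((502,-172,190),0.009)
import pickle; pickle.dump(g,open('gw2.pkl','wb'))
x,y,a=502.4,-172,.009
c,s=np.cos(a),np.sin(a)
L=lambda u,v,z:[x+c*u-s*v,y+s*u+c*v,z]
B=lambda x0,x1,y0,y1,z:[L(x0,y0,z),L(x1,y0,z),L(x1,y1,z),L(x0,y1,z)]
crop(g,(100,50,420,300),2.4,[B(-65,65,-70,70,14),B(-15,15,32.5,52,72),B(-15,15,-52,-32.5,72),B(-65,65,-70,70,0)],'pics/w7.png')
"
```

```text
t 9.6 pos [ 579.73 -205.92  191.86] yang 0.54 units [ 0.693 -1.548  0.037] roll 0.004 F [ 0.88  0.37 -0.89] gap 7.28
```

View pics/w7.png

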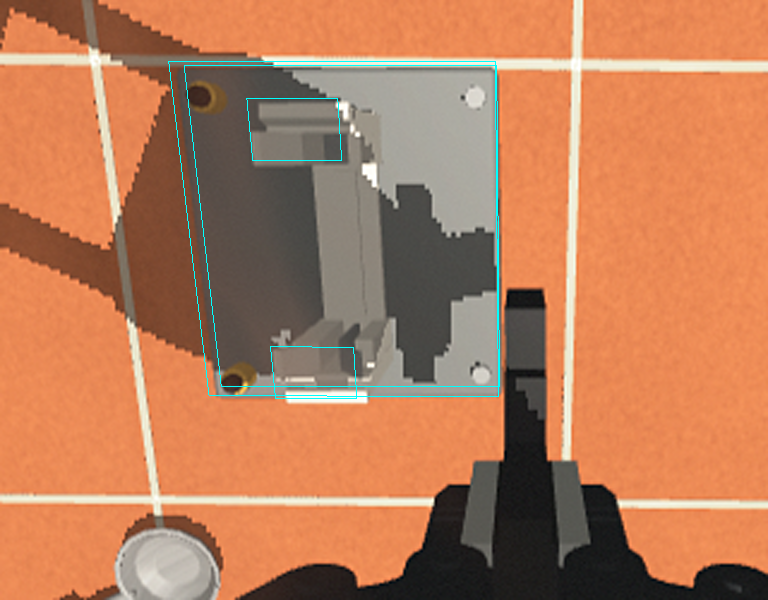

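```bash
python3 -c "
from mv import *
import pickle; g=pickle.load(open('gw2.pkl','rb'))
crop(g,(160,65,320,225),5,[],'pics/w8.png',1.7)
im=cv2.imread('pics/w8.png'); cv2.imwrite('pics/w8.png',im[:600] if False else cv2.resize(im,(600,600)))
"
```

```text
(no output)
```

View pics/w8.png

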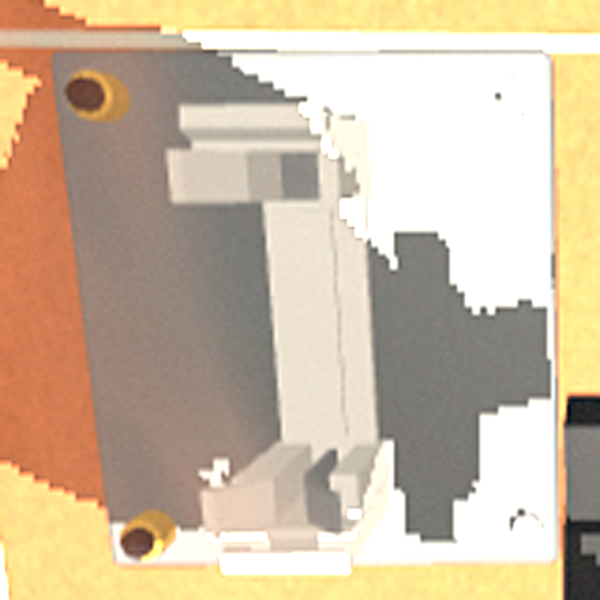

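```bash
cat > plate.py <<'E'
from mv import *
def Rr(): 
    s=r.state(); return np.array(s['ee_rot']),np.array(s['position'])
def platepolys(off=0.,dz=-3.):
    R,p=Rr(); a=np.arctan2(R[1,1],R[0,1])
    ex=np.array([np.cos(a),np.sin(a),0]); ey=np.array([-np.sin(a),np.cos(a),0]); c=p+[0,0,dz]+ey*off
    B=lambda y0,y1,z:[(c+ex*u+ey*v+[0,0,z]).tolist() for u,v in((-4,y0),(4,y0),(4,y1),(-4,y1))]
    return [B(-42,42,4),B(-17,17,42),B(-30,30,10),B(-42,42,-20)]
E
python3 -c "
from plate import *
import pickle; g=pickle.load(open('gw2.pkl','rb'))
crop(g,(290,150,350,310),5,platepolys(),'pics/w9.png',1.7)
im=cv2.imread('pics/w9.png'); cv2.imwrite('pics/w9.png',im[:600])
"
```

```text
(no output)
```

View pics/w9.png

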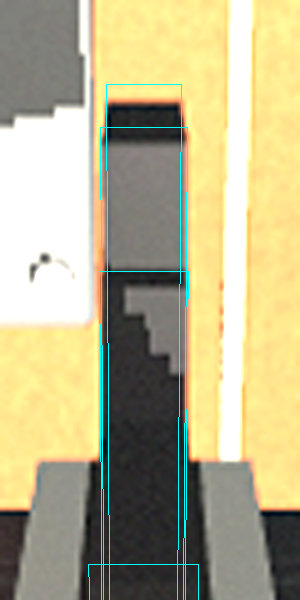

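```bash
python3 -c "
from h import *
import pickle; g=pickle.load(open('gw2.pkl','rb'))
f=lambda X,Y,z: np.round(ray(g,(160+X/3.75-.5,65+Y/3.75-.5-2.3),z),1)
print('base');[print(f(X,Y,14)) for X,Y in((52,55),(552,52),(555,562),(115,566))]
print('bar',f(265,215,20),f(331,215,20),f(283,440,20),f(347,440,20))
print('post+',[f(X,Y,72) for X,Y in((167,150),(167,203),(320,203),(247,175),(282,175),(180,103),(325,103))])
print('post-',[f(X,Y,72) for X,Y in((203,490),(218,570),(352,570))])
"
```

```text
base
[ 440.2 -104.4   14. ]
[ 567.7 -102.4   14. ]
[ 568.6 -238.8   14. ]
[ 442.2 -241.3   14. ]
bar [ 493.5 -143.2   20. ] [ 510.6 -143.    20. ] [ 494.4 -202.7   20. ] [ 511.9 -202.5   20. ]
post+ [array([ 487.6, -129. ,   72. ]), array([ 486.7, -139.9,   72. ]), array([ 519.7, -139.6,   72. ]), array([ 504.3, -133.9,   72. ]), array([ 511.8, -133.8,   72. ]), array([ 491.2, -119.5,   72. ]), array([ 521.8, -119.2,   72. ])]
post- [array([ 489.2, -203.7,   72. ]), array([ 491.1, -223.1,   72. ]), array([ 522.7, -222.8,   72. ])]
```

```bash
python3 -c "
from mv import *
for i in range(3): need((503.5,-171.7,130),0.009);grab_frame('wrist')
"
```

```text
t 9.6 pos [ 579.73 -205.92  191.86] yang 0.54 units [ 0.699 -1.518  1.237] roll 0.004 F [ 0.88  0.37 -0.89] gap 7.28
t 9.65 pos [ 579.73 -205.97  191.86] yang 0.53 units [ 0.7   -1.518  1.237] roll 0.003 F [-0.75  0.78 -0.44] gap 7.54
t 9.7 pos [ 579.73 -205.98  191.8 ] yang 0.53 units [ 0.7   -1.518  1.236] roll 0.002 F [ 0.88  0.57 -1.53] gap 7.37
```

>>> arm_command(
  rows=[
    [-1,0.25,-0.5,0,0],
    [-1,0.5,-1,0,0],
    [-1,0.7,-1.52,0,0],
    [-1,0.7,-1.52,0.2,0],
    [-1,0.7,-1.52,0.6,0],
    [-1,0.7,-1.52,1,0],
    [-1,0.7,-1.52,1.23,0],
    [-1,0.7,-1.52,1.23,0],
  ],
)

```text
time_s: 10.55
position: [502.4, -171.2, 127.9]
ee_rot: [[-0.009, 1.0, -0.004], [1.0, 0.009, 0.002], [0.002, -0.004, -1.0]]
contact_force: [-0.4, -0.6, -0.7]
finger_gap: 7.3
```

>>> arm_command(
  rows=[
    [-1,0,0,0,0],
    [-1,0,0,0,0],
    [-1,0,0,0,0],
    [-1,0,0,0,0],
    [-1,0,0,0,0],
    [-1,0,0,0,0],
  ],
)

```text
time_s: 11.15
position: [503.5, -171.7, 130.5]
ee_rot: [[-0.009, 1.0, 0.0], [1.0, 0.009, -0.0], [-0.0, 0.0, -1.0]]
contact_force: [-0.6, -0.2, -0.5]
finger_gap: 7.5
```

```bash
python3 -c "
from plate import *
need((503.5,-171.7,100),0.009)
g=wristcam(); crop(g,(240,130,400,290),3.7,[],'pics/wa.png',1.3)
g=grab_frame('scene'); crop(g,(165,140,255,260),4.8,[],'pics/sa.png',1.5)
need((503.5,-171.7,100),0.009)
"
```

```text
t 11.15 pos [ 503.52 -171.73  130.55] yang 0.53 units [ 0.001 -0.001  0.611] roll 0.003 F [-0.58 -0.2  -0.52] gap 7.53
t 11.25 pos [ 503.43 -171.69  130.38] yang 0.53 units [-0.     0.001  0.608] roll 0.003 F [ 0.84 -0.35 -1.09] gap 7.36
```

View pics/wa.png

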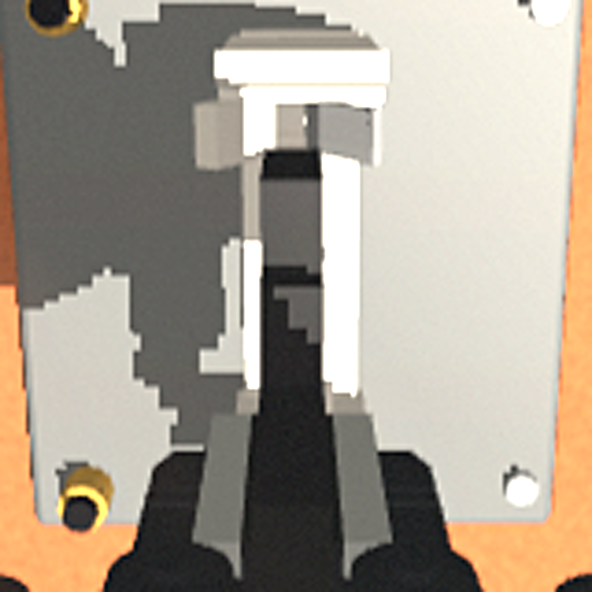

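View pics/sa.png

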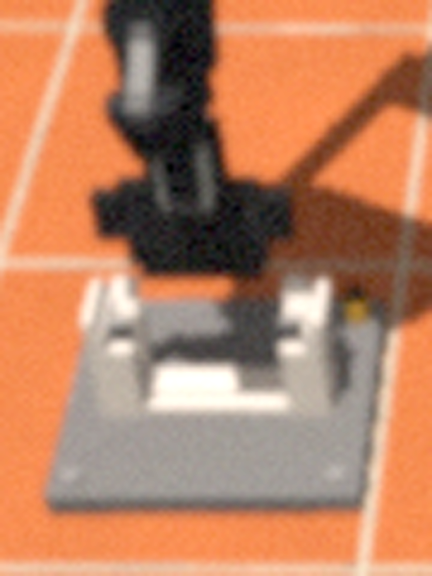

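>>> arm_command(
  rows=[
    [-1,0,0.03,0.2,0],
    [-1,0,0.03,0.4,0],
    [-1,0,0.03,0.57,0],
    [-1,0,0.03,0.57,0],
    [-1,0,0.03,0.57,0],
    [-1,0,0.03,0.57,0],
    [-1,0,0.03,0.57,0],
    [-1,0,0.03,0.57,0],
  ],
)

```text
time_s: 12.05
position: [505.2, -171.8, 102.3]
ee_rot: [[-0.009, 1.0, 0.001], [1.0, 0.009, -0.0], [-0.0, 0.001, -1.0]]
contact_force: [-0.5, 0.6, -1.4]
finger_gap: 7.2
```

```bash
python3 -c "
from plate import *
grab_frame('top');grab_frame('top')
need((505,-171.7,100),0.009)
g=wristcam(); crop(g,(260,100,380,250),5,platepolys(),'pics/wb.png',1.0)
im=cv2.imread('pics/wb.png');
crop(g,(260,100,380,250),5,[],'pics/wb2.png',1.0)
im=np.hstack([im[:600],cv2.imread('pics/wb2.png')[:600]])[:, :]; cv2.imwrite('pics/wb.png',cv2.resize(im,(800,400)))
cv2.imwrite('pics/wb2.png',cv2.resize(cv2.imread('pics/wb2.png')[100:500],(800,533)))
"
```

```text
t 12.15 pos [ 505.11 -171.76  102.13] yang 0.54 units [ 0.001 -0.002  0.043] roll 0.003 F [ 0.04 -0.26 -0.73] gap 7.08
```

View pics/wb.png

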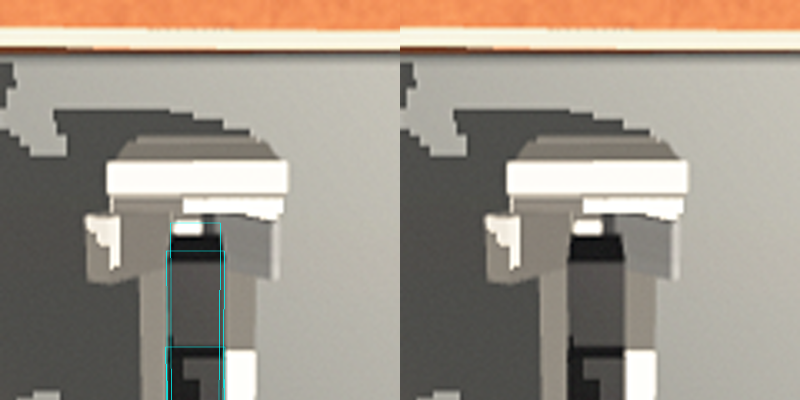

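View pics/wb2.png

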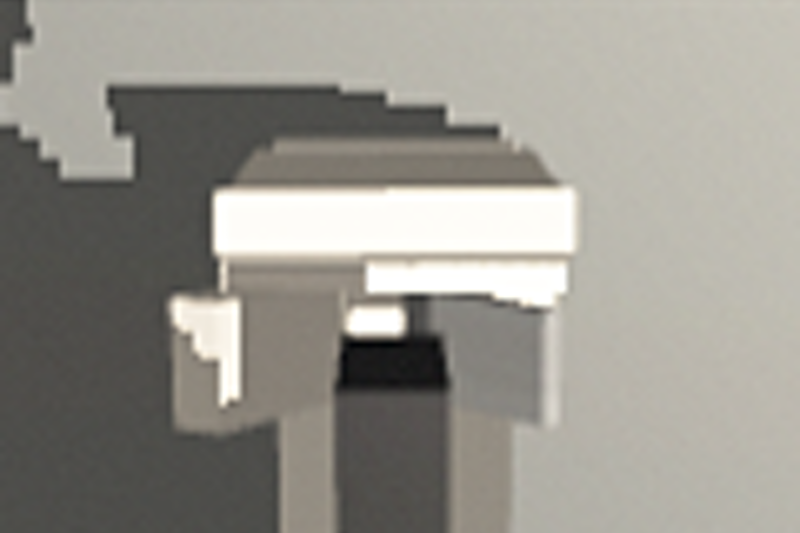

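```bash
python3 -c "
from plate import *
g=wristcam(); s=r.state(); print(s['position'])
f=lambda X,Y,z: np.round(ray(g,(260+X/1.333/5-.5,100+(100+Y/1.3325)/5-.5),z),1)
for Y in(187,257,300,430): print(Y,f(390,Y,72),f(390,Y,60))
print('x at 72:',f(215,220,72),f(577,220,72),f(172,300,72),f(555,300,72), f(172,430,72),f(555,425,72))
print('cheek/leaf at 60', f(340,320,60),f(408,320,60),f(430,320,60))
print('ear bot',f(390,340,79),'ear top',f(390,387,103))
"
```

```text
[ 505.01244633 -171.72352889  102.00663804]
187 [ 504.5 -120.5   72. ] [ 504.5 -121.8   60. ]
257 [ 504.5 -126.3   72. ] [ 504.5 -127.9   60. ]
300 [ 504.6 -129.9   72. ] [ 504.6 -131.7   60. ]
430 [ 504.7 -140.9   72. ] [ 504.7 -143.6   60. ]
x at 72: [ 490.1 -123.4   72. ] [ 519.9 -123.1   72. ] [ 486.4 -130.    72. ] [ 518.3 -129.7   72. ] [ 486.2 -141.1   72. ] [ 518.6 -140.3   72. ]
cheek/leaf at 60 [ 500.1 -133.6   60. ] [ 506.2 -133.5   60. ] [ 508.2 -133.5   60. ]
ear bot [ 504.6 -132.    79. ] ear top [ 504.6 -131.   103. ]
```

>>> arm_command(
  rows=[
    [-1,0,-0.007,0.04,0],
    [-1,0,-0.007,0.08,0],
    [-1,0,-0.007,0.12,0],
    [-1,0,-0.007,0.16,0],
    [-1,0,-0.007,0.18,0],
    [-1,0,-0.007,0.18,0],
  ],
)

```text
time_s: 12.85
position: [504.4, -171.6, 92.5]
ee_rot: [[-0.009, 1.0, -0.0], [1.0, 0.009, 0.0], [0.0, -0.0, -1.0]]
contact_force: [1.0, -0.1, -1.0]
finger_gap: 7.4
```

>>> arm_command(
  rows=[
    [-1,0,0,0.02,0],
    [-1,0,0,0.04,0],
    [-1,0,0,0.06,0],
    [-1,0,0,0.06,0],
  ],
)

```text
time_s: 13.25
position: [504.5, -171.6, 89.7]
ee_rot: [[-0.009, 1.0, -0.0], [1.0, 0.009, 0.0], [0.0, -0.0, -1.0]]
contact_force: [0.4, 0.9, -1.5]
finger_gap: 7.6
```

>>> arm_command(
  rows=[
    [-1,0,0,0.02,0],
    [-1,0,0,0.04,0],
    [-1,0,0,0.06,0],
    [-1,0,0,0.06,0],
  ],
)

```text
time_s: 13.65
position: [504.4, -171.6, 86.6]
ee_rot: [[-0.009, 1.0, -0.0], [1.0, 0.009, 0.0], [0.0, -0.0, -1.0]]
contact_force: [-0.1, 0.4, -0.1]
finger_gap: 7.5
```

>>> arm_command(
  rows=[
    [-1,0,0,0.02,0],
    [-1,0,0,0.04,0],
    [-1,0,0,0.05,0],
    [-1,0,0,0.05,0],
  ],
)

```text
time_s: 14.05
position: [504.5, -171.6, 84.2]
ee_rot: [[-0.009, 1.0, -0.0], [1.0, 0.009, 0.0], [0.0, -0.0, -1.0]]
contact_force: [0.6, -0.1, -0.7]
finger_gap: 7.2
```

Ear bottoms are near 61 mm with no contact; now the throat, in small steps.

>>> arm_command(
  rows=[
    [-1,0,0,0.02,0],
    [-1,0,0,0.03,0],
    [-1,0,0,0.03,0],
  ],
)

```text
time_s: 14.35
position: [504.5, -171.6, 82.7]
ee_rot: [[-0.009, 1.0, -0.0], [1.0, 0.009, 0.0], [0.0, -0.0, -1.0]]
contact_force: [-0.6, 0.5, -0.6]
finger_gap: 7.7
```

>>> arm_command(
  rows=[
    [-1,0,0,0.02,0],
    [-1,0,0,0.03,0],
    [-1,0,0,0.03,0],
  ],
)

```text
time_s: 14.65
position: [504.4, -171.7, 81.3]
ee_rot: [[-0.009, 1.0, -0.0], [1.0, 0.009, -0.0], [-0.0, -0.0, -1.0]]
contact_force: [-1.5, -0.2, -0.5]
finger_gap: 7.5
```

>>> arm_command(
  rows=[
    [-1,0,0,0.02,0],
    [-1,0,0,0.03,0],
    [-1,0,0,0.03,0],
  ],
)

```text
time_s: 14.95
position: [504.6, -171.8, 80.3]
ee_rot: [[-0.01, 1.0, -0.0], [1.0, 0.01, -0.0], [-0.0, -0.0, -1.0]]
contact_force: [-3.4, 0.5, 4.3]
finger_gap: 7.1
```

>>> arm_command(
  rows=[
    [-1,0,0,0.02,0],
    [-1,0,0,0.03,0],
    [-1,0,0,0.03,0],
  ],
)

```text
time_s: 15.25
position: [504.7, -171.9, 79.1]
ee_rot: [[-0.009, 1.0, -0.0], [1.0, 0.009, -0.001], [-0.001, -0.0, -1.0]]
contact_force: [-4.9, 1.5, 6.3]
finger_gap: 7.2
```

>>> arm_command(
  rows=[
    [-1,0,0,0.02,0],
    [-1,0,0,0.03,0],
    [-1,0,0,0.03,0],
  ],
)

```text
time_s: 15.55
position: [504.7, -172.0, 77.7]
ee_rot: [[-0.01, 1.0, -0.0], [1.0, 0.01, -0.001], [-0.001, -0.0, -1.0]]
contact_force: [-4.4, 0.9, 6.7]
finger_gap: 7.4
```

>>> arm_command(
  rows=[
    [-1,0,0,0.02,0],
    [-1,0,0,0.03,0],
    [-1,0,0,0.03,0],
  ],
)

```text
time_s: 15.85
position: [504.8, -172.1, 76.4]
ee_rot: [[-0.01, 1.0, -0.0], [1.0, 0.01, -0.001], [-0.001, -0.0, -1.0]]
contact_force: [-4.6, -0.2, 7.1]
finger_gap: 7.2
```

>>> arm_command(
  rows=[
    [-1,0,0,0.02,0],
    [-1,0,0,0.03,0],
    [-1,0,0,0.03,0],
  ],
)

```text
time_s: 16.15
position: [504.7, -172.2, 75.0]
ee_rot: [[-0.01, 1.0, -0.0], [1.0, 0.01, -0.001], [-0.001, -0.0, -1.0]]
contact_force: [-4.5, 0.9, 8.0]
finger_gap: 7.2
```

>>> arm_command(
  rows=[
    [-1,0,0,0.02,0],
    [-1,0,0,0.03,0],
    [-1,0,0,0.03,0],
  ],
)

```text
time_s: 16.45
position: [504.7, -172.3, 73.5]
ee_rot: [[-0.01, 1.0, -0.0], [1.0, 0.01, -0.001], [-0.001, -0.0, -1.0]]
contact_force: [-5.0, -0.3, 7.6]
finger_gap: 7.1
```

>>> arm_command(
  rows=[
    [-1,0,0,0.02,0],
    [-1,0,0,0.03,0],
    [-1,0,0,0.03,0],
  ],
)

```text
time_s: 16.75
position: [504.7, -172.4, 71.8]
ee_rot: [[-0.01, 1.0, -0.0], [1.0, 0.01, -0.002], [-0.002, -0.0, -1.0]]
contact_force: [-4.0, -0.9, 6.6]
finger_gap: 7.5
```

>>> arm_command(
  rows=[
    [-1,0,0,0.02,0],
    [-1,0,0,0.03,0],
    [-1,0,0,0.03,0],
  ],
)

```text
time_s: 17.05
position: [504.7, -172.3, 70.3]
ee_rot: [[-0.01, 1.0, -0.0], [1.0, 0.01, -0.001], [-0.001, -0.0, -1.0]]
contact_force: [-4.7, 0.3, 7.5]
finger_gap: 7.3
```

>>> arm_command(
  rows=[
    [-1,0,0,0.01,0],
    [-1,0,0,0.02,0],
    [-1,0,0,0.02,0],
  ],
)

```text
time_s: 17.35
position: [504.7, -172.3, 69.3]
ee_rot: [[-0.01, 1.0, -0.0], [1.0, 0.01, -0.001], [-0.001, -0.0, -1.0]]
contact_force: [-5.1, 0.2, 7.4]
finger_gap: 7.1
```

>>> arm_command(
  rows=[
    [-1,0,0,0.01,0],
    [-1,0,0,0.02,0],
    [-1,0,0,0.02,0],
  ],
)

```text
time_s: 17.65
position: [504.7, -172.3, 68.3]
ee_rot: [[-0.01, 1.0, -0.0], [1.0, 0.01, -0.001], [-0.001, -0.0, -1.0]]
contact_force: [-4.8, 0.4, 7.3]
finger_gap: 7.3
```

>>> arm_command(
  rows=[
    [-1,0,0,0.01,0],
    [-1,0,0,0.02,0],
    [-1,0,0,0.02,0],
  ],
)

```text
time_s: 17.95
position: [504.7, -172.3, 67.3]
ee_rot: [[-0.01, 1.0, -0.0], [1.0, 0.01, -0.001], [-0.001, -0.0, -1.0]]
contact_force: [-4.3, -0.2, 6.9]
finger_gap: 7.2
```

>>> arm_command(
  rows=[
    [-1,0,0,0.01,0],
    [-1,0,0,0.02,0],
    [-1,0,0,0.02,0],
  ],
)

```text
time_s: 18.25
position: [504.7, -172.3, 66.3]
ee_rot: [[-0.01, 1.0, -0.0], [1.0, 0.01, -0.001], [-0.001, -0.0, -1.0]]
contact_force: [-3.7, -0.4, 7.2]
finger_gap: 7.1
```

>>> arm_command(
  rows=[
    [-1,0,0,0.01,0],
    [-1,0,0,0.01,0],
    [-1,0,0,0.01,0],
  ],
)

```text
time_s: 18.55
position: [504.8, -172.3, 65.9]
ee_rot: [[-0.01, 1.0, -0.0], [1.0, 0.01, -0.001], [-0.001, -0.0, -1.0]]
contact_force: [-5.3, 1.0, 7.5]
finger_gap: 7.0
```

Not seated yet; half-millimetre steps until the force rises.

>>> arm_command(
  rows=[
    [-1,0,0,0.01,0],
    [-1,0,0,0.01,0],
    [-1,0,0,0.01,0],
  ],
)

```text
time_s: 18.85
position: [504.7, -172.3, 65.3]
ee_rot: [[-0.01, 1.0, -0.0], [1.0, 0.01, -0.001], [-0.001, -0.0, -1.0]]
contact_force: [-3.4, 0.2, 7.9]
finger_gap: 6.9
```

>>> arm_command(
  rows=[
    [-1,0,0,0.01,0],
    [-1,0,0,0.01,0],
    [-1,0,0,0.01,0],
  ],
)

```text
time_s: 19.15
position: [504.7, -172.3, 64.9]
ee_rot: [[-0.01, 1.0, -0.0], [1.0, 0.01, -0.001], [-0.001, -0.0, -1.0]]
contact_force: [-5.2, -0.8, 8.0]
finger_gap: 7.2
```

>>> arm_command(
  rows=[
    [-1,0,0,0.01,0],
    [-1,0,0,0.01,0],
    [-1,0,0,0.01,0],
  ],
)

```text
time_s: 19.45
position: [504.8, -172.3, 64.9]
ee_rot: [[-0.01, 1.0, -0.0], [1.0, 0.01, -0.001], [-0.001, -0.0, -1.0]]
contact_force: [-6.3, -0.2, 9.7]
finger_gap: 7.7
```

>>> arm_command(
  rows=[
    [-1,0,0,0.01,0],
    [-1,0,0,0.01,0],
    [-1,0,0,0.01,0],
  ],
)

```text
time_s: 19.75
position: [504.8, -172.4, 64.9]
ee_rot: [[-0.01, 1.0, -0.001], [1.0, 0.01, -0.001], [-0.001, -0.001, -1.0]]
contact_force: [-7.6, 0.3, 13.4]
finger_gap: 7.4
```

```bash
python3 -c "
from plate import *
need((505,-171.7,100),0.009)
g=wristcam(); crop(g,(260,100,380,220),5,[],'pics/wc.png',1.0)
g=grab_frame('scene'); crop(g,(165,140,255,260),4.8,[],'pics/sc.png',1.5)
need((505,-171.7,100),0.009)
"
```

```text
t 19.75 pos [ 504.79 -172.36   64.86] yang 0.56 units [ 0.012  0.004 -0.703] roll 0.008 F [-7.58  0.31 13.35] gap 7.42
t 19.85 pos [ 504.79 -172.35   64.86] yang 0.56 units [ 0.012  0.004 -0.703] roll 0.008 F [-7.6   1.01 13.59] gap 7.24
```

View pics/wc.png

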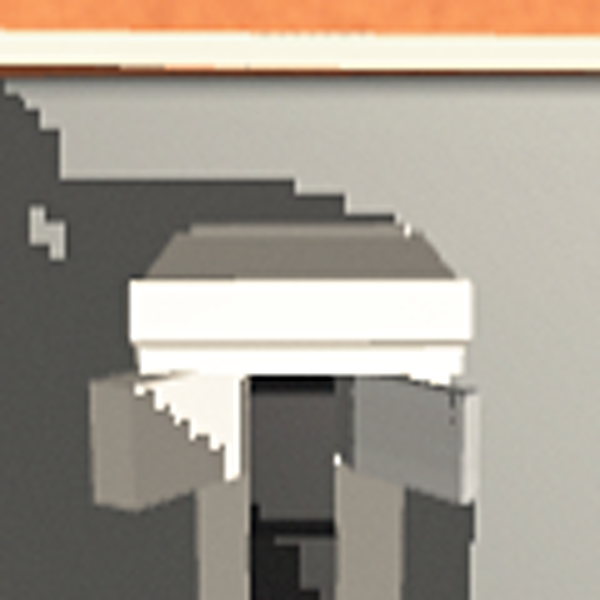

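View pics/sc.png

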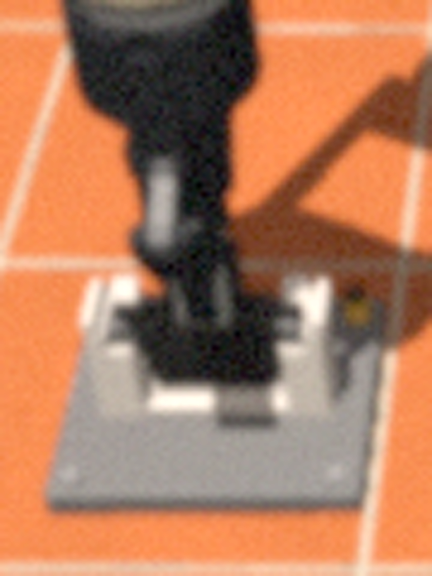

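>>> arm_command(
  rows=[
    [-1,0,0,0.01,0],
    [-1,0,0,0.01,0],
    [-1,0,0,0.01,0],
  ],
)

```text
time_s: 20.15
position: [504.8, -172.4, 64.8]
ee_rot: [[-0.01, 1.0, -0.001], [1.0, 0.01, -0.001], [-0.001, -0.001, -1.0]]
contact_force: [-8.9, 0.8, 15.0]
finger_gap: 7.1
```

>>> arm_command(
  rows=[
    [-0.7,0,0,0,0],
    [-0.5,0,0,0,0],
    [-0.2,0,0,0,0],
    [0,0,0,0,0],
    [0,0,0,0,0],
    [0,0,0,0,0],
  ],
)

```text
time_s: 20.75
position: [504.5, -171.6, 62.1]
ee_rot: [[-0.009, 1.0, -0.0], [1.0, 0.009, 0.0], [0.0, -0.0, -1.0]]
contact_force: [-0.5, 0.2, 0.1]
finger_gap: 42.6
```

Released. Retreat straight up.

>>> arm_command(
  rows=[
    [0,0,0,-0.2,0],
    [0,0,0,-0.6,0],
    [0,0,0,-1.2,0],
    [0,0,0,-1.8,0],
    [0,0,0,-2.4,0],
    [0,0,0,-2.4,0],
    [0,-0.8,1,-2.4,0],
    [0,-1.6,1.6,-2.4,0],
  ],
)

```text
time_s: 21.55
position: [576.9, -239.9, 182.3]
ee_rot: [[-0.011, 1.0, 0.0], [1.0, 0.011, 0.0], [0.0, 0.0, -1.0]]
contact_force: [0.9, 0.6, 0.9]
finger_gap: 42.8
```

>>> arm_command(
  rows=[
    [0,0,0,0,0],
    [0,0,0,0,0],
    [0,0,0,0,0],
    [0,0,0,0,0],
    [0,0,0,0,0],
    [0,0,0,0,0],
  ],
)

```text
time_s: 22.15
position: [576.2, -240.0, 182.9]
ee_rot: [[-0.01, 1.0, 0.001], [1.0, 0.01, -0.0], [-0.0, 0.001, -1.0]]
contact_force: [-0.1, 0.3, 0.5]
finger_gap: 42.5
```

```bash
python3 -c "
from plate import *
x,y,a=504.4,-171.8,.009
c,s=np.cos(a),np.sin(a)
L=lambda u,v,z:[x+c*u-s*v,y+s*u+c*v,z]
B=lambda y0,y1,z:[L(-4,y0,z),L(4,y0,z),L(4,y1,z),L(-4,y1,z)]
P=[B(-17,17,104),B(-42,42,66),B(-30,30,72)]
need((505,-171.7,100),0.009)
g=wristcam(); crop(g,(100,50,420,300),2.4,P,'pics/wd.png',1.2)
F=lambda u,:[L(u,-17,104),L(u,17,104),L(u,17,72),L(u,42,66),L(u,42,42),L(u,-42,42),L(u,-42,66),L(u,-17,72)]
g=grab_frame('scene'); crop(g,(165,160,255,260),5,[],'pics/sd.png',1.3); crop(g,(165,160,255,260),5,[F(4)],'pics/se.png',1.3)
a=cv2.imread('pics/sd.png');b=cv2.imread('pics/se.png'); cv2.imwrite('pics/sd.png',cv2.resize(np.hstack([a,b]),(792,440)))
"
```

```text
t 22.15 pos [ 576.23 -240.03  182.93] yang 0.56 units [ 1.381 -1.412  1.657] roll 0.008 F [-0.12  0.31  0.55] gap 42.49
```

View pics/wd.png

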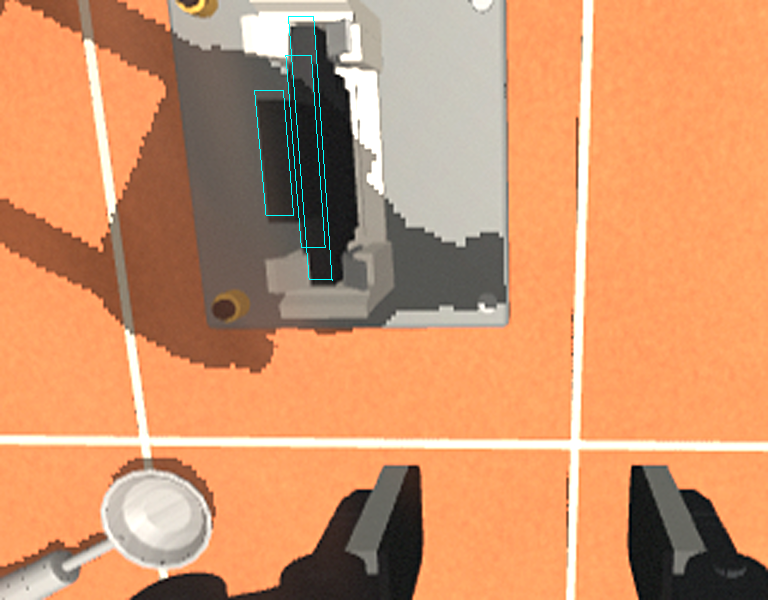

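View pics/sd.png

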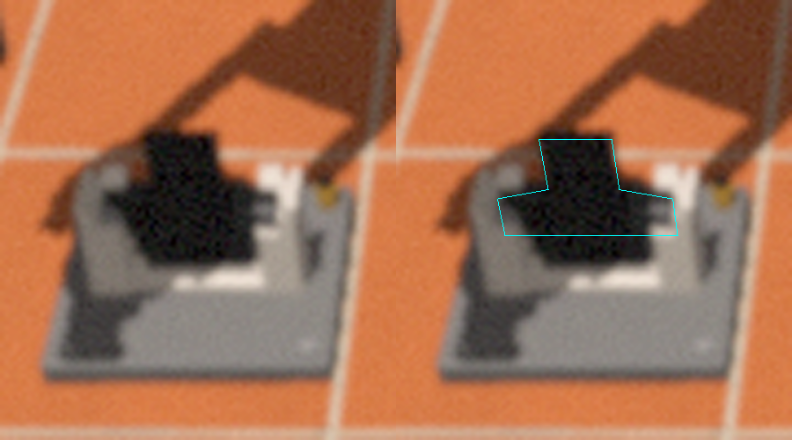

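```bash
python3 -c "
from h import *
print(r.hand_in()); s=r.state(); print(s['time_s'],s['contact_force'])"
```

```text
the job is handed in; nothing more can be done
None
the job is handed in; nothing more can be done
```

The eared plate is in the electrode holder, released, and the job is handed in. The simulator reports no verdict, so success rests on the checks below.

- **What I did:** I gripped the plate by its tab at 60 N and lifted it out of the rack to about 185 mm. I lined it up with the holder using the wrist camera, then lowered it into the slots in steps of 0.5 to 3 mm.
- **Sliding in:** No contact was felt down to a tool height (TCP) of about 82.7 mm. The leaves then added a steady 4 to 8 N.
- **Seating:** The plate came to a firm stop at a TCP of 64.9 mm, against about 65.0 mm expected when it is home. That puts its centre about 62 mm up. My last push read 15 N vertical and 9 N sideways, below the 36 N limit.
- **After release:** The tool force was about zero. The pictures show both ears down in the slots, the plate upright and square, and the arm clear. I did not re-measure the other plates, the beaker or the bottle at the end; the arm never went near them and I felt no stray contact.
- **Disagreement:** The final outline overlays were a few pixels off. The scene view put the tab about 2 mm higher than predicted. That fits the shift that camera also showed for the holder base, so I trusted the felt stop and the measured height instead.
- **Time:** The run took about 22 s of the 67 s allowed.

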